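# Pin the swivel tray to its base on a clinic desk

## Robot

A 7-joint arm with a two-finger parallel gripper is mounted at the origin on the work surface. World frame = base frame: x ahead of the robot, y to its left, z up, the work surface at z = 0. Lengths are in mm, angles in rad, forces in N, time in s.
With the tool pointing down it reaches from about 400 to 875 mm from the base axis. Payload 4.4 kg.
Tool frame: the origin (TCP) lies at the very end of the fingers, on their centre line; the grasp point (between the pads) lies 19 mm behind it; z points along the fingers, y is the direction in which the jaws open and shut (so a half turn about z gives the same grasp; the last joint's range is limited). The gripper opens to 85 mm and grips with 20 to 120 N. Pads are 22 mm wide; open, the fingers measure 114 mm over their backs; the gripper's body (76 mm by 85 mm) begins 54 mm behind the grasp point. The pads swing forward as they close: fully open they stand 13 mm farther back than shut.
Start: joints at [-1.335, 0.628, 0.038, 1.517, -0.027, 0.996, -0.02], TCP at [193.181, 620.644, 231.313] pointing down, gripper open.
Joint ranges: [-3.06, 3.06], [-0.37, 2.12], [-1.25, 1.32], [0.18, 2.47], [-1.1, 4.24], [0.23, 1.98], [-2.94, 2.94]. Speed limits (rad/s): [2.57, 2.57, 3.14, 3.14, 3.14, 3.14, 3.14].

## Interface

Orientations are given as [roll, pitch, yaw] about the fixed x, y, z axes, in that order (R = Rz(yaw) Ry(pitch) Rx(roll)).
In Python, from cell import read_state, get_image, calibration, finish_job gives the robot as it stands. The module is installed in compiled form; this text tells all that it offers.
- The arm moves only by the tool apply_moves, never from a script. Its argument "increments" is a list of rows, each an object of numbers: "tx", "ty", "tz": the shift along the world's x, y, z in m; "rx", "ry", "rz": the turn, a rotation vector about the world's x, y, z in units of 5 degrees (1.0 is 5 degrees); "claw": the finger opening in m, from 0 to 0.0854. In form: [{"tx": .., "ty": .., "tz": .., "rx": .., "ry": .., "rz": .., "claw": ..}, ...]. A call has 1 to 12 rows; each row is the pose to reach, as a shift and turn from the pose commanded when the call began; what a row does not reach only later rows make up. A row lasts 1/10 s, in which the tool goes at most 50 mm and 8.59 degrees, less where a joint would pass 70% of its speed; a pose out of reach is approached as far as the arm can. A call with a gripper value outside its range is refused whole. The fingers move at their own pace and stop on an object; the grip force is fixed at half the most. Time passes only in rows, so rows that repeat a pose let the fingers close. It gives the time, the measured TCP pose, the force and the opening at its end, in the units of the state.
- read_state(): the state, without advancing time (a new reading comes with each control period).
- get_image(name): name is "scene" or "top" or "wrist"; returns the picture (480x640x3 uint8, red, green, blue); there is no depth.
- calibration(name): a dict with "camera_matrix" (3x3 intrinsics, pixels), "distortion" ([k1, k2, p1, p2, k3] as OpenCV has them; the pictures are not rectified), "origin" and "attitude" of the camera in the world. Camera axes: x right, y up, looking along -z (the intrinsics and any distortion apply to the point x, -y, -z); pixel columns grow to the right and rows downward; lengths in mm; the calibration is good to about 2 mm. A picture is of the moment at which its call begins: read the wrist's pose just before it. calibration takes no time and is no camera call; for the wrist camera it gives the pose at the moment of the call.
- finish_job(): hands the job in, once; it reports no verdict.
The state is a dict: "clock": time; "qpos": joint angles; "qd": joint speeds; "tau": joint torques, N m; "eef_pos": TCP position; "tool_rot": TCP orientation; "force": force on the tool from outside, world axes, zero at the start; "torque": the same for the moment, N m; "width": finger opening in mm.
Only numpy, scipy, OpenCV 4.12 (cv2) and the standard library are available. Lean on these libraries where they do the work, as an engineer would, in place of code of your own. Each camera call takes 0.05 s, during which the arm holds its last target. There are 200 camera calls.

## Task

Put the blue upper tray gently back on top of the grey base tray, square over it, with its brass hinge knuckle on the base's knuckle so that the two holes line up. Then take the red-handled hinge pin from its black stand, push it straight down through both knuckles until the handle sits fully home on the upper knuckle, and let go. Leave the other things on the desk where they are.

Things in the scene. Friction and masses are not known exactly. Their poses are not given: they have to be found in the camera images.
- tray_handle (a point): the grip point of the blue upper tray's carrying handle, an upright blue plate at the tray's centre, 12 mm thick (x), 50 mm long (y), its top 75 mm above the tray's underside. This point is 58 mm above the underside, on the tray's vertical centre line. Axes are those of the tray, z up.
- tray_hole (a point): centre of the mouth of the hole in the upper tray's knuckle, a brass lug 36 mm (x) by 40 mm (y), 12 mm thick, sticking out from the tray's -y end wall, flush with its underside. Hole vertical, 14 mm across, right through. This point is on the lug's top face, at (-30, -90) mm in tray x, y from the tray's centre line, 12 mm above the underside. Axes of the tray.
- base_hole (a point): centre of the mouth of the hole in the base's knuckle, a brass block 36 x 40 mm, 40 mm high, on the base's -y end wall. Hole vertical, 14 mm across, down to the desk. This point is on the block's top, 40 mm above the desk, at (-30, -90) mm in base x, y from its centre. Axes of the base, z up. With the tray in place, tray_hole lies 12 mm straight above it, axes the same way.
- base_center (a point): centre of the grey base tray (fixed to the desk; an open box of the upper tray's outline, 110 mm (x) by 140 mm (y), 40 mm high, walls 5 mm) at rim height, 40 mm above the desk. Axes as base_hole. The base's rim is level with the top of its knuckle; the upper tray rests flat on both.
- pin_grip (a point): the point to grip on the upright hinge pin, on its axis, half-way across its red round handle (20 mm across, 50 mm long): 34 mm above the handle's lower face (the shoulder), 16 mm below its top, 74 mm above the pin's tip. z points up along the pin.
- pin_shoulder (a point): on the pin's axis at the lower face of the red handle, 40 mm above the tip; fully home it rests on the top of the upper knuckle, at tray_hole.
- pin_tip (a point): the end of the pin's steel shank, on its axis. The shank is 12 mm across and 40 mm long; its last 8 mm taper to 6 mm across.
- tray: the loose upper tray, about 0.28 kg: an open blue box, 110 mm along x, 140 mm along y, walls 24 mm high and 5 mm thick, flat underside, handle at its centre and knuckle on its -y end; origin at the centre of its underside
- pin: the loose hinge pin, red handle and steel shank, about 70 g; origin at its tip. At the start it stands in a fixed black block, 70 x 70 mm and 45 mm high: its shank in a 15 mm hole, its shoulder on the block's top
- sanitiser: bystander: clear pump bottle of hand sanitiser, blue label, 58 mm across, 170 mm high; origin under its centre
- pen_cup: bystander: white cup with pens, 72 mm across, 90 mm high (pens to 136 mm); origin under its centre
- stapler: bystander: black stapler, 34 x 130 mm, 45 mm high; origin under its centre
Not all that is in view belongs to the job. Leave any green or turquoise look-alike of the tray alone.

How it is judged:
By the outcome, as a careful person would: the job done as asked, in the order asked, and still so for the second after the job is handed in, with the robot touching nothing.
It also fails if it takes over 51 s, if anything falls off the work surface, if the arm or the gripper's body presses on something with over 40 N, if the wrist force passes 120 N, or if a joint passes its speed limit or range.

## Working session

There is one attempt and no reset: what is moved stays moved. The work goes in short steps, Python scripts to look and compute and a tool call to move; the robot and the scene stay as the last step left them, time stands still between calls to the robot, and variables do not carry over. Pictures are saved under pics/ and viewed, about 8 in all and at most 12, crops included, and the job is handed in when it is done.

Besides the shell and the picture viewer there is one more tool, called after ">>>" as name(argument=value, ...) on one line, values as JSON. apply_moves: Moves the arm, as the interface text tells. Its arguments: {"type":"object","properties":{"increments":{"type":"array"}},"required":["increments"]}

```bash
mkdir -p pics; cat > h.py <<'E'
import numpy as np, cv2
from cell import read_state, get_image, calibration, finish_job
from scipy.spatial.transform import Rotation as R
def cam(n):
    c=calibration(n); a=np.array(c["attitude"],float)
    M=a if a.shape==(3,3) else R.from_euler('xyz',a).as_matrix()
    return np.array(c["camera_matrix"],float),np.array(c["distortion"],float),np.array(c["origin"],float),M
def ray(c,uv):
    K,d,o,M=c
    p=cv2.undistortPoints(np.array(uv,float).reshape(-1,1,2),K,d).reshape(-1,2)
    return o,np.c_[p[:,0],-p[:,1],-np.ones(len(p))]@M.T
def onz(c,uv,z):
    o,r=ray(c,uv); return o+r*((z-o[2])/r[:,2])[:,None]
def proj(c,P):
    K,d,o,M=c; q=(np.atleast_2d(P)-o)@M*[1,-1,-1]
    return cv2.projectPoints(q,np.zeros(3),np.zeros(3),K,d)[0].reshape(-1,2)
def snap(n,f):
    c=cam(n); im=get_image(n)[:,:,::-1].copy(); cv2.imwrite(f"pics/{f}.png",im); return c,im
E
python3 - <<'E'
from h import *
for n in("scene","top","wrist"):
    print(n,calibration(n)); snap(n,n+"0")
print(read_state())
E
```

```text
scene {'camera_matrix': array([[596.48830476,   0.        , 307.43369227],
       [  0.        , 596.48830476, 241.18226977],
       [  0.        ,   0.        ,   1.        ]]), 'distortion': array([-0.05486701,  0.        ,  0.        ,  0.        ,  0.        ]), 'origin': array([1304.43826088, -549.39053571,  970.53720313]), 'attitude': array([0.79483332, 0.01123236, 0.99392709])}
top {'camera_matrix': array([[596.83658334,   0.        , 332.71165824],
       [  0.        , 596.83658334, 234.82517832],
       [  0.        ,   0.        ,   1.        ]]), 'distortion': array([-0.06028801,  0.        ,  0.        ,  0.        ,  0.        ]), 'origin': array([ 363.46141207,  -44.54596705, 1433.88692196]), 'attitude': array([ 0.10685502,  0.00938653, -1.59851287])}
wrist {'camera_matrix': array([[383.06582734,   0.        , 309.75210519],
       [  0.        , 383.06582734, 233.8999479 ],
       [  0.        ,   0.        ,   1.        ]]), 'distortion': array([-0.02325123,  0.        ,  0.        ,  0.        ,  0.        ]), 'origin': array([117.94750406, 644.83524219, 373.60553948]), 'attitude': array([-0.31446778,  0.0026245 ,  1.26897837])}
{'clock': 0.15, 'qpos': array([-1.33477865,  0.62915366,  0.03847918,  1.51810992, -0.02704754,
        0.99630701, -0.02000787]), 'qd': array([ 0.00101404, -0.00127905, -0.00010042, -0.00346821,  0.00135383,
        0.00015371,  0.00063898]), 'tau': array([ 1.92707528e-03, -5.63791287e+01,  1.22836333e+00, -1.93647873e+01,
        1.12501782e-02,  7.36637012e-03,  1.12124667e-05]), 'eef_pos': array([193.05074002, 620.18415846, 230.59701337]), 'tool_rot': array([-3.14013289e+00, -1.42728211e-05,  2.83971697e+00]), 'force': array([0.01206748, 0.74755962, 0.24893242]), 'torque': array([-0.02784148,  0.0362464 ,  0.04549327]), 'width': 85.55461407894565}
```

View pics/top0.png

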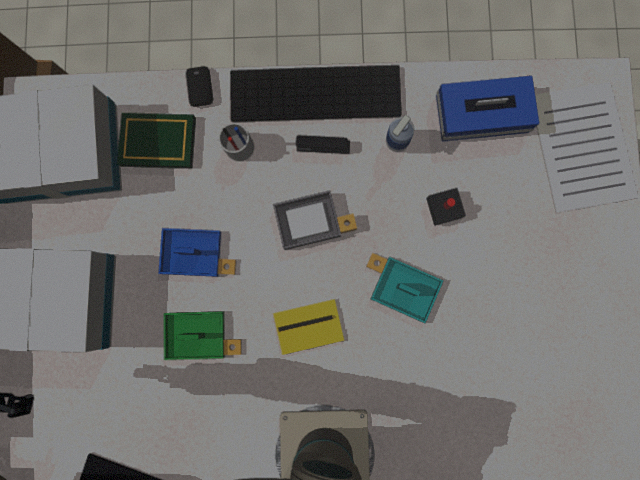

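View pics/scene0.png

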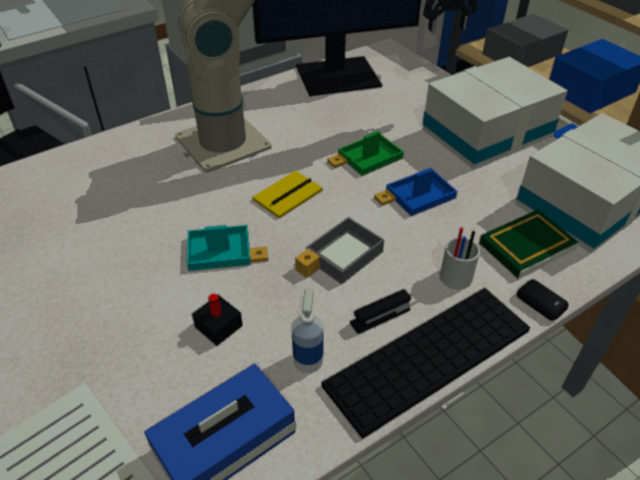

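Top view: the blue tray is at about (190,252) with its knuckle at (228,268), the base at (308,220) with its knuckle at (347,223), and the pin at (451,203) in the black stand. The green and turquoise trays are look-alikes. The scene view agrees.

```bash
cat >> h.py <<'E'
def blob(m,box=None):
    m=m.astype(np.uint8)*255
    if box:
        k=np.zeros_like(m); x0,y0,x1,y1=box; k[y0:y1,x0:x1]=1; m=m*k
    cs,_=cv2.findContours(m,cv2.RETR_EXTERNAL,cv2.CHAIN_APPROX_NONE)
    return max(cs,key=cv2.contourArea)
def cen(c):
    m=cv2.moments(c); return np.array([m['m10'],m['m01']])/m['m00']
def masks(im):
    H,S,V=[x.astype(int) for x in cv2.split(cv2.cvtColor(im,cv2.COLOR_BGR2HSV))]
    return dict(blue=(abs(H-113)<11)&(S>130)&(V>40),brass=(abs(H-20)<8)&(S>120)&(V>60),red=((H<8)|(H>172))&(S>140)&(V>50),dark=(V<95)&(S<70))
E
python3 - <<'E'
from h import *
im=cv2.imread("pics/top0.png"); c=cam("top"); m=masks(im)
for name,k,b,z in (("tray","blue",(140,210,240,290),20),("tknuck","brass",(200,240,250,290),12),("bknuck","brass",(330,200,365,245),40),("base","dark",(265,185,345,255),40),("red","red",(430,185,475,220),80)):
    ct=blob(m[k],b); r=cv2.minAreaRect(ct); bx=onz(c,cv2.boxPoints(r),z)
    print(name,cen(ct).round(1),onz(c,cen(ct),z)[0].round(1),r,"\n",bx[:,:2].round(0).tolist())
for p in ([-1,-1],):pass
s=read_state();W=cam("wrist");Rt=R.from_euler('xyz',s['tool_rot']).as_matrix()
print("cam in tool",Rt.T@(W[2]-s['eef_pos']),"\n",(Rt.T@W[3]).round(3))
print(proj(W,[Rt@[0,0,-19]+s['eef_pos']]))
E
```

```text
tray [189. 252.] [484.1 309.   20. ] ((189.0494842529297, 251.91134643554688), (59.12077713012695, 45.04439926147461), 2.602562189102173) 
 [[436.0, 383.0], [544.0, 378.0], [533.0, 235.0], [426.0, 241.0]]
tknuck [226.4 266.3] [448.  220.7  12. ] ((226.0, 266.0), (14.0, 16.0), 90.0) 
 [[466.0, 241.0], [465.0, 202.0], [431.0, 203.0], [432.0, 241.0]]
bknuck [346.5 222.8] [540.9 -68.9  40. ] ((346.5882263183594, 222.8529510498047), (15.522278785705566, 16.24988555908203), 75.96376037597656) 
 [[555.0, -46.0], [563.0, -84.0], [527.0, -92.0], [519.0, -54.0]]
base [307.6 220.9] [547.9  22.6  40. ] ((309.0477600097656, 221.1264190673828), (50.749393463134766, 62.85014343261719), 76.4295654296875) 
 [[591.0, 105.0], [622.0, -41.0], [504.0, -65.0], [473.0, 79.0]]
red [450.6 201.8] [ 577.5 -308.6   80. ] ((450.5, 202.0), (8.0, 7.0), 90.0) 
 [[587.0, -301.0], [586.0, -317.0], [568.0, -316.0], [568.0, -300.0]]
cam in tool [  79.03660323    1.05362626 -143.12893657] 
 [[ 0.     0.951  0.309]
 [ 1.    -0.     0.001]
 [ 0.001  0.309 -0.951]]
[[307.21485892 332.58501345]]
```

>>> apply_moves(increments=[{"tx": 0.29, "ty": -0.31, "tz": 0.02, "rz": -15.4, "claw": 0.05}, {"tx": 0.29, "ty": -0.31, "tz": 0.02, "rz": -15.4, "claw": 0.05}, {"tx": 0.29, "ty": -0.31, "tz": 0.02, "rz": -15.4, "claw": 0.05}, {"tx": 0.29, "ty": -0.31, "tz": 0.02, "rz": -15.4, "claw": 0.05}, {"tx": 0.29, "ty": -0.31, "tz": 0.02, "rz": -15.4, "claw": 0.05}, {"tx": 0.29, "ty": -0.31, "tz": 0.02, "rz": -15.4, "claw": 0.05}, {"tx": 0.29, "ty": -0.31, "tz": 0.02, "rz": -15.4, "claw": 0.05}, {"tx": 0.29, "ty": -0.31, "tz": 0.02, "rz": -15.4, "claw": 0.05}, {"tx": 0.29, "ty": -0.31, "tz": 0.02, "rz": -15.4, "claw": 0.05}, {"tx": 0.29, "ty": -0.31, "tz": 0.02, "rz": -15.4, "claw": 0.05}, {"tx": 0.29, "ty": -0.31, "tz": 0.02, "rz": -15.4, "claw": 0.05}, {"tx": 0.29, "ty": -0.31, "tz": 0.02, "rz": -15.4, "claw": 0.05}])

```text
$.increments[0]: bad value
```

>>> apply_moves(increments=[{"tx": 0, "ty": 0, "tz": 0}, {"tx": 0, "ty": 0, "tz": 0}, {"tx": 0, "ty": 0, "tz": 0}])

```text
$.increments[0]: bad value
```

```bash
python3 - <<'E'
from h import *
s=read_state();print(s['clock'],s['eef_pos'],s['tool_rot'],s['force'],s['width'])
snap("wrist","w1")
E
```

```text
0.15 [193.05074002 620.18415846 230.59701337] [-3.14013289e+00 -1.42728211e-05  2.83971697e+00] [0.01206748 0.74755962 0.24893242] 85.55461407894565
```

View pics/w1.png

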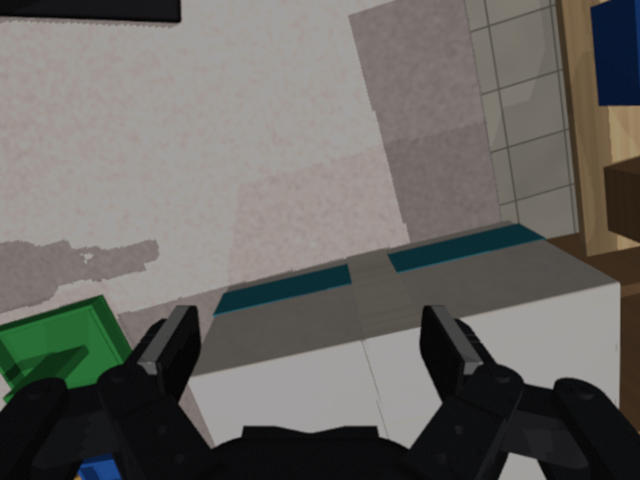

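The first call was refused, probably because every key is required. The wrist view shows a white box under the gripper, so I'll rise first.

>>> apply_moves(increments=[{"tx": 0, "ty": 0, "tz": 0.05, "rx": 0, "ry": 0, "rz": 0, "claw": 0.05}, {"tx": 0.05, "ty": -0.05, "tz": 0.07, "rx": 0, "ry": 0, "rz": -1.7, "claw": 0.05}, {"tx": 0.29, "ty": -0.31, "tz": 0.07, "rx": 0, "ry": 0, "rz": -15.4, "claw": 0.05}, {"tx": 0.29, "ty": -0.31, "tz": 0.07, "rx": 0, "ry": 0, "rz": -15.4, "claw": 0.05}, {"tx": 0.29, "ty": -0.31, "tz": 0.07, "rx": 0, "ry": 0, "rz": -15.4, "claw": 0.05}, {"tx": 0.29, "ty": -0.31, "tz": 0.07, "rx": 0, "ry": 0, "rz": -15.4, "claw": 0.05}, {"tx": 0.29, "ty": -0.31, "tz": 0.07, "rx": 0, "ry": 0, "rz": -15.4, "claw": 0.05}, {"tx": 0.29, "ty": -0.31, "tz": 0.07, "rx": 0, "ry": 0, "rz": -15.4, "claw": 0.05}, {"tx": 0.29, "ty": -0.31, "tz": 0.07, "rx": 0, "ry": 0, "rz": -15.4, "claw": 0.05}, {"tx": 0.29, "ty": -0.31, "tz": 0.02, "rx": 0, "ry": 0, "rz": -15.4, "claw": 0.05}, {"tx": 0.29, "ty": -0.31, "tz": 0.02, "rx": 0, "ry": 0, "rz": -15.4, "claw": 0.05}, {"tx": 0.29, "ty": -0.31, "tz": 0.02, "rx": 0, "ry": 0, "rz": -15.4, "claw": 0.05}])

```text
clock: 1.4
eef_pos: [482.5, 310.0, 250.0]
tool_rot: [-3.139, 0.002, 1.496]
force: [-0.1, 1.0, -0.7]
width: 50.0
```

```bash
python3 - <<'E'
from h import *
s=read_state();print(s['clock'],s['eef_pos'],s['tool_rot'],abs(s['qd']).max(),s['width'])
c,im=snap("wrist","w2"); np.save("w2.npy",np.array(c,dtype=object),allow_pickle=True)
# predicted feature points from coarse pose
C=np.array([484,309,0.]);Rz=R.from_euler('z',-.07).as_matrix()
for n,p in dict(hole=[-30,-90,12],htop=[0,0,75],c1=[-55,-70,24],c2=[55,-70,24],c3=[55,70,24],c4=[-55,70,24]).items(): print(n,proj(c,C+Rz@p).round(0))
E
```

```text
1.4 [482.45054627 310.00978631 250.01818188] [-3.13886760e+00  1.88290746e-03  1.49609714e+00] 0.042784142022843204 50.02766782546993
hole [[284. 275.]]
htop [[312. 208.]]
c1 [[259. 262.]]
c2 [[365. 261.]]
c3 [[371. 121.]]
c4 [[252. 122.]]
```

View pics/w2.png

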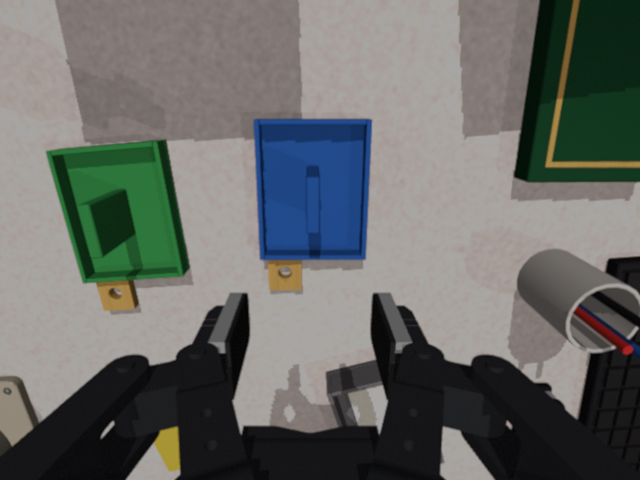

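The wrist view is clear: tray rim corners at (255,120), (371,120), (366,259) and (261,259), hole at (285,272), handle at (313,200).

```bash
cat >> h.py <<'E'
def quad(ct):
    h=cv2.convexHull(ct).astype(np.float32); return cv2.approxPolyN(h,4,ensure_convex=True).reshape(-1,2).astype(float)
def fit(tmpl,pts):   # 2D rigid: tmpl->pts ; returns centre,yaw,residual
    a=tmpl-tmpl.mean(0); b=pts-pts.mean(0)
    y=np.arctan2((a[:,0]*b[:,1]-a[:,1]*b[:,0]).sum(),(a*b).sum()); Q=np.array([[np.cos(y),-np.sin(y)],[np.sin(y),np.cos(y)]])
    t=pts.mean(0)-Q@tmpl.mean(0); return t,y,pts-(tmpl@Q.T+t)
E
python3 - <<'E'
from h import *
c=np.load("w2.npy",allow_pickle=True); im=cv2.imread("pics/w2.png")
c=[np.array(x,float) for x in c]
m=masks(im); q=quad(blob(m['blue'],(230,100,400,280))); print(q.round(1).tolist())
P=onz(c,q,24)[:,:2]; print(P.round(1).tolist())
b=blob(m['brass'],(255,255,315,300)); print(cv2.boundingRect(b))
T=np.array([[-55,-70],[55,-70],[55,70],[-55,70.]])
Q=P.copy();o=[]
for t in T:
    d=((P-[484,309]-t)**2).sum(1); o.append(d.argmin())
t,y,r=fit(T,P[o]); print("tray",t,y,"\n",r.round(1))
# hole: dark pixels within knuckle
x,yy,w,h=cv2.boundingRect(b); g=im[yy:yy+h,x:x+w]; k=np.argwhere(~m['brass'][yy+2:yy+h-3,x+6:x+w-6]); print("hole px",k.mean(0)[::-1]+[x+6,yy+2],len(k))
hp=onz(c,k.mean(0)[::-1]+[x+6,yy+2],12)[0]; print(hp, "pred",t+R.from_euler('z',y).as_matrix()[:2,:2]@[-30,-90])
E
```

```text
[[370.8, 120.0], [364.6, 258.0], [260.2, 258.0], [253.5, 118.3]]
[[543.9, 376.0], [533.9, 239.2], [426.1, 247.2], [435.8, 385.6]]
(269, 261, 32, 29)
tray [484.92023551 312.01190315] -0.07489264076231812 
 [[ 1.3  0.8]
 [-0.6  1.1]
 [-1.1 -1.7]
 [ 0.5 -0.3]]
hole px [284.82795699 270.76344086] 93
[448.94002109 225.8051846   12.        ] pred [448.27029136 224.50886552]
```

>>> apply_moves(increments=[{"tx": 0.067, "ty": -0.287, "tz": 0.02, "rx": 0, "ry": 0, "rz": 3.27, "claw": 0.05}, {"tx": 0.067, "ty": -0.287, "tz": 0.02, "rx": 0, "ry": 0, "rz": 3.27, "claw": 0.05}, {"tx": 0.067, "ty": -0.287, "tz": 0.02, "rx": 0, "ry": 0, "rz": 3.27, "claw": 0.05}, {"tx": 0.067, "ty": -0.287, "tz": 0.02, "rx": 0, "ry": 0, "rz": 3.27, "claw": 0.05}, {"tx": 0.067, "ty": -0.287, "tz": 0.02, "rx": 0, "ry": 0, "rz": 3.27, "claw": 0.05}, {"tx": 0.067, "ty": -0.287, "tz": 0.02, "rx": 0, "ry": 0, "rz": 3.27, "claw": 0.05}, {"tx": 0.067, "ty": -0.287, "tz": 0.02, "rx": 0, "ry": 0, "rz": 3.27, "claw": 0.05}, {"tx": 0.067, "ty": -0.287, "tz": 0.02, "rx": 0, "ry": 0, "rz": 3.27, "claw": 0.05}, {"tx": 0.067, "ty": -0.287, "tz": 0.02, "rx": 0, "ry": 0, "rz": 3.27, "claw": 0.05}])

```text
clock: 2.35
eef_pos: [550.4, 26.6, 272.0]
tool_rot: [3.14, -0.002, 1.786]
force: [0.6, 0.2, 0.6]
width: 50.2
```

```bash
python3 - <<'E'
from h import *
s=read_state();print(s['clock'],s['eef_pos'],s['tool_rot'],abs(s['qd']).max(),s['width'])
c,im=snap("wrist","w3"); np.save("w3.npy",np.array(c,dtype=object),allow_pickle=True)
m=masks(im); b=blob(m['brass'],(200,200,400,330)); print(cv2.boundingRect(b))
x,yy,w,h=cv2.boundingRect(b); cv2.imwrite("pics/w3c.png",cv2.resize(im[90:340,170:450],None,fx=2,fy=2,interpolation=cv2.INTER_CUBIC))
E
```

```text
2.35 [550.38721     26.57196873 272.00697213] [ 3.14016016e+00 -1.69198641e-03  1.78565755e+00] 0.012039464953678065 50.219431241251094
(266, 260, 34, 34)
```

View pics/w3c.png

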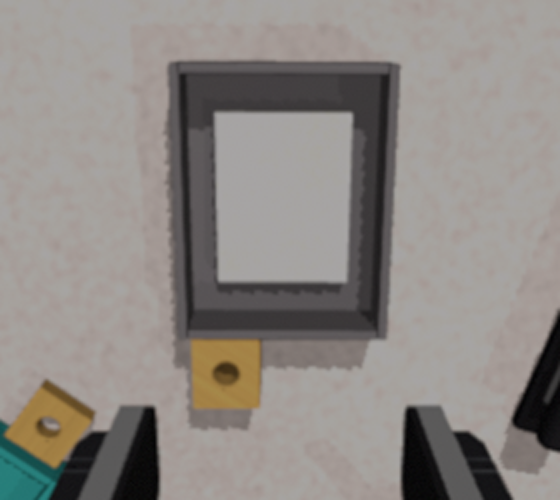

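The crop shows the base rim corners at about (255,121), (370,122), (363,259) and (259,259) in full-image pixels. The knuckle hole is at about (283,276).

```bash
cat >> h.py <<'E'
def lcen(c,im,m,box,z):  # knuckle: hull of brass -> quad, hole = dark spot
    b=blob(m['brass'],box); q=quad(b); P=onz(c,q,z)[:,:2]
    x,y,w,h=cv2.boundingRect(b); k=np.argwhere(~m['brass'][y+6:y+h-6,x+8:x+w-8]); hp=k.mean(0)[::-1]+[x+8,y+6]
    print("knuckle quad ctr",P.mean(0).round(2),"sides",np.linalg.norm(P-np.roll(P,1,0),axis=1).round(1),"hole px",hp.round(1),len(k),onz(c,hp,z)[0].round(2))
E
python3 - <<'E'
from h import *
ld=lambda f:[np.array(x,float) for x in np.load(f,allow_pickle=True)]
T=np.array([[-55,-70],[55,-70],[55,70],[-55,70.]])
c2=ld("w2.npy");i2=cv2.imread("pics/w2.png");c3=ld("w3.npy");i3=cv2.imread("pics/w3.png")
lcen(c2,i2,masks(i2),(255,255,315,300),12); lcen(c3,i3,masks(i3),(255,255,315,300),40)
V=cv2.cvtColor(i3,cv2.COLOR_BGR2HSV)[:,:,2]; print(V[190,245:275],V[190,355:378],V[115:128,310],V[252:264,330])
for th in (105,115):
    q=quad(blob(V<th,(235,105,390,262))); P=onz(c3,q,40)[:,:2]; Rb=R.from_euler('z',.21).as_matrix()[:2,:2]
    o=[((P-[551.5,25.4]-Rb@t)**2).sum(1).argmin() for t in T]; t,y,r=fit(T,P[o]); print(q[o].round(1).tolist(),t,y,r.round(1).tolist(),"hole",t+R.from_euler('z',y).as_matrix()[:2,:2]@[-30,-90])
E
```

```text
knuckle quad ctr [448.08 220.64] sides [33.2 33.2 34.1 33.2] hole px [284.8 270.8] 92 [448.94 225.74  12.  ]
knuckle quad ctr [542.15 -67.28] sides [35.4 38.5 34.7 38.5] hole px [nan nan] 0 [nan nan nan]
[161 162 161 162 162 163 164 164 158 137 116  99  92  94  95  86  61  39
  35  49  81  93  95  95  94  94  93  90  88  88] [ 61  59  49  40  34  33  48  78  92  95  96 117 153 166 166 166 166 166
 166 166 166 165 166] [166 165 165 165 162 139  98  94  98  95  89  75  62] [ 59  58  64  82  92  95  93  98 117 128 130 131]
[[258.1, 260.8], [362.1, 258.8], [369.1, 121.0], [252.5, 121.0]] [552.01960266  26.68043474] 0.2155377233918156 [[0.1, -1.3], [-0.7, 0.6], [0.3, 0.3], [0.4, 0.4]] hole [541.96230337 -67.65328527]
[[257.5, 261.1], [362.6, 258.8], [369.4, 121.0], [251.4, 121.0]] [551.81448259  26.55877728] 0.21754096958781563 [[-0.4, -1.5], [-0.1, 0.7], [0.9, 0.4], [-0.3, 0.4]] hole [541.94617702 -67.79490068]h.py:38: RuntimeWarning: Mean of empty slice.
  x,y,w,h=cv2.boundingRect(b); k=np.argwhere(~m['brass'][y+6:y+h-6,x+8:x+w-8]); hp=k.mean(0)[::-1]+[x+8,y+6]
  ret = um.true_divide(
```

>>> apply_moves(increments=[{"tx": -0.0655, "ty": 0.2855, "tz": -0.1, "rx": 0, "ry": 0, "rz": -3.32, "claw": 0.05}, {"tx": -0.0655, "ty": 0.2855, "tz": -0.1, "rx": 0, "ry": 0, "rz": -3.32, "claw": 0.05}, {"tx": -0.0655, "ty": 0.2855, "tz": -0.1, "rx": 0, "ry": 0, "rz": -3.32, "claw": 0.05}, {"tx": -0.0655, "ty": 0.2855, "tz": -0.1, "rx": 0, "ry": 0, "rz": -3.32, "claw": 0.05}, {"tx": -0.0655, "ty": 0.2855, "tz": -0.1, "rx": 0, "ry": 0, "rz": -3.32, "claw": 0.05}, {"tx": -0.0655, "ty": 0.2855, "tz": -0.1, "rx": 0, "ry": 0, "rz": -3.32, "claw": 0.05}, {"tx": -0.0655, "ty": 0.2855, "tz": -0.1, "rx": 0, "ry": 0, "rz": -3.32, "claw": 0.05}, {"tx": -0.0655, "ty": 0.2855, "tz": -0.1, "rx": 0, "ry": 0, "rz": -3.32, "claw": 0.05}, {"tx": -0.0655, "ty": 0.2855, "tz": -0.1, "rx": 0, "ry": 0, "rz": -3.32, "claw": 0.05}])

```text
clock: 3.3
eef_pos: [484.6, 308.9, 171.6]
tool_rot: [3.141, 0.001, 1.493]
force: [0.7, -0.3, -0.2]
width: 50.1
```

>>> apply_moves(increments=[{"tx": 0, "ty": 0.002, "tz": -0.05, "rx": 0, "ry": 0, "rz": 0, "claw": 0.05}, {"tx": 0, "ty": 0.002, "tz": -0.09, "rx": 0, "ry": 0, "rz": 0, "claw": 0.05}, {"tx": 0, "ty": 0.002, "tz": -0.12, "rx": 0, "ry": 0, "rz": 0, "claw": 0.05}, {"tx": 0, "ty": 0.002, "tz": -0.132, "rx": 0, "ry": 0, "rz": 0, "claw": 0.05}, {"tx": 0, "ty": 0.002, "tz": -0.132, "rx": 0, "ry": 0, "rz": 0, "claw": 0.05}, {"tx": 0, "ty": 0.002, "tz": -0.132, "rx": 0, "ry": 0, "rz": 0, "claw": 0.05}])

```text
clock: 3.9
eef_pos: [486.2, 310.8, 40.8]
tool_rot: [3.139, -0.001, 1.49]
force: [-0.1, 0.6, -0.6]
width: 50.1
```

>>> apply_moves(increments=[{"tx": 0, "ty": 0, "tz": -0.001, "rx": 0, "ry": 0, "rz": 0, "claw": 0.0}, {"tx": 0, "ty": 0, "tz": -0.001, "rx": 0, "ry": 0, "rz": 0, "claw": 0.0}, {"tx": 0, "ty": 0, "tz": -0.001, "rx": 0, "ry": 0, "rz": 0, "claw": 0.0}, {"tx": 0, "ty": 0, "tz": -0.001, "rx": 0, "ry": 0, "rz": 0, "claw": 0.0}, {"tx": 0, "ty": 0, "tz": -0.001, "rx": 0, "ry": 0, "rz": 0, "claw": 0.0}, {"tx": 0, "ty": 0, "tz": -0.001, "rx": 0, "ry": 0, "rz": 0, "claw": 0.0}, {"tx": 0, "ty": 0, "tz": -0.001, "rx": 0, "ry": 0, "rz": 0, "claw": 0.0}])

```text
clock: 4.6
eef_pos: [485.2, 311.8, 39.6]
tool_rot: [3.14, -0.001, 1.492]
force: [-1.8, -0.3, 7.2]
width: 11.4
```

```bash
python3 -c "
from h import *
for i in range(4):
  s=read_state();print(s['clock'],s['eef_pos'],s['tool_rot'],s['force'],s['width']); get_image('wrist')
c,im=snap('wrist','w4')
m=masks(im);print(m['brass'][200:].sum())
"
```

```text
4.6 [485.17689385 311.76136962  39.59504147] [ 3.14042723e+00 -1.48964340e-03  1.49179751e+00] [-1.79539483 -0.29787167  7.21704621] 11.411538173167399
4.65 [485.2078249  311.75116821  39.59891529] [ 3.14038590e+00 -1.48856367e-03  1.49176008e+00] [-1.1610843  -0.42915326  7.32195132] 11.149810529030466
4.7 [485.16910967 311.76106371  39.59849064] [ 3.14041992e+00 -1.47930954e-03  1.49180027e+00] [-2.17181864 -0.49875545  7.16563133] 11.273711226780987
4.75 [485.17356512 311.75998589  39.58954516] [ 3.14044415e+00 -1.48026083e-03  1.49173994e+00] [-1.62505204 -0.38755408  6.5733202 ] 11.547984817046252
48
```

>>> apply_moves(increments=[{"tx": 0, "ty": 0, "tz": 0.02, "rx": 0, "ry": 0, "rz": 0, "claw": 0.0}, {"tx": 0, "ty": 0, "tz": 0.05, "rx": 0, "ry": 0, "rz": 0, "claw": 0.0}, {"tx": 0, "ty": 0, "tz": 0.08, "rx": 0, "ry": 0, "rz": 0, "claw": 0.0}, {"tx": 0.006, "ty": -0.025, "tz": 0.1, "rx": 0, "ry": 0, "rz": 0.3, "claw": 0.0}, {"tx": 0.015, "ty": -0.064, "tz": 0.1, "rx": 0, "ry": 0, "rz": 0.75, "claw": 0.0}, {"tx": 0.025, "ty": -0.107, "tz": 0.1, "rx": 0, "ry": 0, "rz": 1.26, "claw": 0.0}, {"tx": 0.035, "ty": -0.15, "tz": 0.1, "rx": 0, "ry": 0, "rz": 1.76, "claw": 0.0}, {"tx": 0.045, "ty": -0.192, "tz": 0.1, "rx": 0, "ry": 0, "rz": 2.26, "claw": 0.0}, {"tx": 0.055, "ty": -0.233, "tz": 0.1, "rx": 0, "ry": 0, "rz": 2.74, "claw": 0.0}, {"tx": 0.063, "ty": -0.268, "tz": 0.1, "rx": 0, "ry": 0, "rz": 3.15, "claw": 0.0}, {"tx": 0.0668, "ty": -0.2852, "tz": 0.1, "rx": 0, "ry": 0, "rz": 3.36, "claw": 0.0}, {"tx": 0.0668, "ty": -0.2852, "tz": 0.1, "rx": 0, "ry": 0, "rz": 3.36, "claw": 0.0}])

```text
clock: 6.05
eef_pos: [551.6, 21.4, 138.3]
tool_rot: [-3.141, 0.002, 1.779]
force: [0.4, -0.5, -3.0]
width: 11.3
```

>>> apply_moves(increments=[{"tx": 0, "ty": 0, "tz": -0.02, "rx": 0, "ry": 0, "rz": 0, "claw": 0.0}, {"tx": 0, "ty": 0, "tz": -0.04, "rx": 0, "ry": 0, "rz": 0, "claw": 0.0}, {"tx": 0, "ty": 0, "tz": -0.05, "rx": 0, "ry": 0, "rz": 0, "claw": 0.0}, {"tx": 0, "ty": 0, "tz": -0.05, "rx": 0, "ry": 0, "rz": 0, "claw": 0.0}, {"tx": 0, "ty": 0, "tz": -0.05, "rx": 0, "ry": 0, "rz": 0, "claw": 0.0}])

```text
clock: 6.55
eef_pos: [551.6, 26.6, 88.6]
tool_rot: [3.141, -0.0, 1.786]
force: [1.0, 0.3, -3.4]
width: 11.1
```

```bash
python3 -c "
from h import *
s=read_state();print(s['clock'],s['eef_pos'],s['tool_rot'],s['force'],s['width'])
c,im=snap('wrist','w5'); t,it=snap('top','t5');_,isc=snap('scene','s5')
C=np.r_[552,26.7,0];Rb=R.from_euler('z',.214).as_matrix()
print(proj(cam('scene'),[C+Rb@[-30,-90,40]]))
a=cv2.resize(im,(400,300)); b=cv2.resize(isc[195:295,265:415],(600,400),interpolation=cv2.INTER_CUBIC)
out=np.zeros((600,800,3),np.uint8); out[:300,:400]=a; out[:300,400:]=cv2.resize(it[180:260,260:367],(400,300),interpolation=cv2.INTER_CUBIC); out[300:,:450]=cv2.resize(b,(450,300)); cv2.imwrite('pics/m5.png',out)
"
```

```text
6.55 [551.60218426  26.58894423  88.55338209] [ 3.14144662e+00 -1.43541502e-04  1.78551371e+00] [ 1.01480249  0.32497062 -3.36984876] 11.125960648852946
[[306.65832626 256.13053314]]
```

View pics/m5.png

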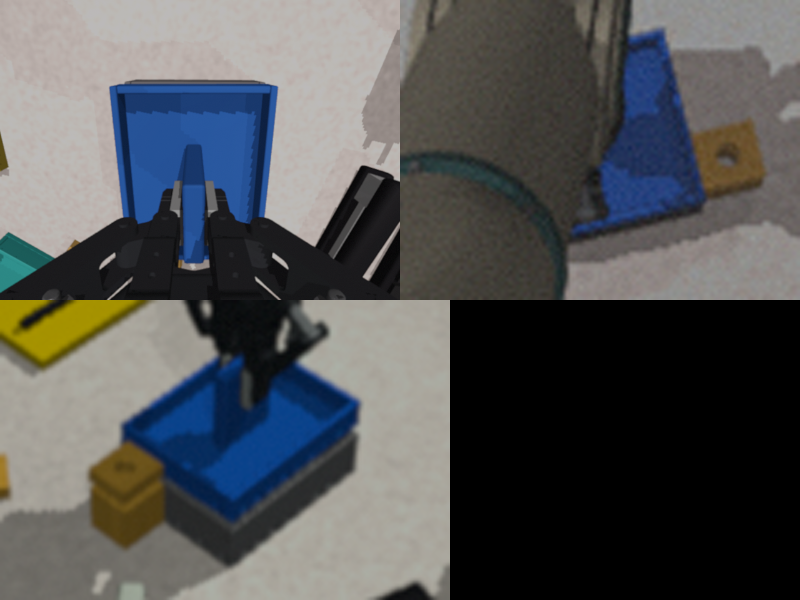

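The tray hovers about 9 mm above the base, nearly aligned in all three views. I'll check the far (+y) edges numerically.

```bash
python3 -c "
from h import *
im=cv2.imread('pics/w5.png'); c=cam('wrist')
m=masks(im); V=im.max(2)
xs=np.where(m['blue'][142])[0]; print('blue row142',xs.min(),xs.max())
for r in (128,130,132,134): 
  d=np.where((V[r]<125)&(np.arange(640)>150)&(np.arange(640)<480))[0]; print(r,d.min() if len(d) else None,d.max() if len(d) else None)
print(V[130,190:215],V[130,420:450])
Rb=R.from_euler('z',.2145).as_matrix()
for z in (40,):print('base corners exp',proj(c,[np.r_[552,26.7,0]+Rb@[sx*55,70,40] for sx in(-1,1)]))
print('tray exp',proj(c,[np.r_[551.9,26.8,0]+Rb@[sx*55,70,48.6+24] for sx in(-1,1)]))
q=quad(blob(m['blue'],(150,100,470,330)));print(q)
cv2.imwrite('pics/c5.png',cv2.resize(im[115:165,160:460],(780,130*1),interpolation=cv2.INTER_CUBIC))
"
```

```text
blue row142 176 443
128 214 404
130 203 414
132 200 422
134 199 424
[185 185 185 186 187 188 188 188 186 178 163 145 134 124 117 112 103  94
  84  75  75  79  82  83  84] [172 175 180 183 187 189 189 188 188 188 188 188 188 188 187 188 188 188
 188 188 188 188 189 188 188 188 188 188 188 188]
base corners exp [[194.98534218 130.09649117]
 [420.95440342 129.98190048]]
tray exp [[172.00203142 134.01600291]
 [443.07260017 133.87180024]]
[[424.05264282 329.        ]
 [195.37837219 329.        ]
 [174.42086792 135.14291382]
 [444.64700317 133.35331726]]
```

View pics/c5.png

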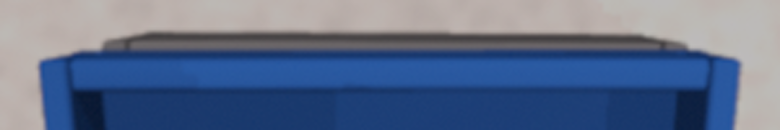

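The base rim is about 1.2 mm further along tray +x than the tray, and perhaps 0.5 mm further along -y. I'll shift, then lower.

>>> apply_moves(increments=[{"tx": 0.0013, "ty": -0.0003, "tz": 0, "rx": 0, "ry": 0, "rz": 0, "claw": 0.0}, {"tx": 0.0013, "ty": -0.0003, "tz": -0.002, "rx": 0, "ry": 0, "rz": 0, "claw": 0.0}, {"tx": 0.0013, "ty": -0.0003, "tz": -0.004, "rx": 0, "ry": 0, "rz": 0, "claw": 0.0}, {"tx": 0.0013, "ty": -0.0003, "tz": -0.006, "rx": 0, "ry": 0, "rz": 0, "claw": 0.0}, {"tx": 0.0013, "ty": -0.0003, "tz": -0.007, "rx": 0, "ry": 0, "rz": 0, "claw": 0.0}, {"tx": 0.0013, "ty": -0.0003, "tz": -0.008, "rx": 0, "ry": 0, "rz": 0, "claw": 0.0}, {"tx": 0.0013, "ty": -0.0003, "tz": -0.008, "rx": 0, "ry": 0, "rz": 0, "claw": 0.0}])

```text
clock: 7.4
eef_pos: [552.7, 25.6, 80.1]
tool_rot: [-3.141, -0.0, 1.785]
force: [-0.5, 0.0, -3.5]
width: 11.1
```

>>> apply_moves(increments=[{"tx": 0, "ty": 0, "tz": -0.0005, "rx": 0, "ry": 0, "rz": 0, "claw": 0.0}, {"tx": 0, "ty": 0, "tz": -0.001, "rx": 0, "ry": 0, "rz": 0, "claw": 0.0}, {"tx": 0, "ty": 0, "tz": -0.001, "rx": 0, "ry": 0, "rz": 0, "claw": 0.0}])

```text
clock: 7.7
eef_pos: [552.9, 25.6, 79.6]
tool_rot: [3.141, -0.0, 1.785]
force: [-0.7, -0.1, -0.9]
width: 11.1
```

>>> apply_moves(increments=[{"tx": 0, "ty": 0, "tz": -0.0005, "rx": 0, "ry": 0, "rz": 0, "claw": 0.0}, {"tx": 0, "ty": 0, "tz": -0.0005, "rx": 0, "ry": 0, "rz": 0, "claw": 0.0}, {"tx": 0, "ty": 0, "tz": -0.0005, "rx": 0, "ry": 0, "rz": 0, "claw": 0.04}, {"tx": 0, "ty": 0, "tz": -0.0005, "rx": 0, "ry": 0, "rz": 0, "claw": 0.04}, {"tx": 0, "ty": 0, "tz": -0.0005, "rx": 0, "ry": 0, "rz": 0, "claw": 0.04}, {"tx": 0, "ty": 0, "tz": 0.03, "rx": 0, "ry": 0, "rz": 0, "claw": 0.04}, {"tx": 0, "ty": 0, "tz": 0.07, "rx": 0, "ry": 0, "rz": 0, "claw": 0.04}, {"tx": 0, "ty": 0, "tz": 0.12, "rx": 0, "ry": 0, "rz": 0, "claw": 0.04}, {"tx": 0, "ty": 0, "tz": 0.17, "rx": 0, "ry": 0, "rz": 0, "claw": 0.04}, {"tx": 0, "ty": 0, "tz": 0.19, "rx": 0, "ry": 0, "rz": 0, "claw": 0.04}, {"tx": 0, "ty": 0, "tz": 0.19, "rx": 0, "ry": 0, "rz": 0, "claw": 0.04}, {"tx": 0, "ty": 0, "tz": 0.19, "rx": 0, "ry": 0, "rz": 0, "claw": 0.04}])

```text
clock: 8.9
eef_pos: [552.5, 25.8, 269.2]
tool_rot: [3.141, -0.0, 1.785]
force: [-0.4, 0.5, -0.5]
width: 39.9
```

```bash
python3 - <<'E'
from h import *
s=read_state();print(s['clock'],s['eef_pos'],s['tool_rot'],s['width'])
c,im=snap("wrist","w6"); np.save("w6.npy",np.array(c,dtype=object),allow_pickle=True)
m=masks(im); q=quad(blob(m['blue'],(200,60,430,300))); T=np.array([[-55,-70],[55,-70],[55,70],[-55,70.]])
P=onz(c,q,64)[:,:2]; Rb=R.from_euler('z',.2145).as_matrix()[:2,:2]
o=[((P-[552,26]-Rb@t)**2).sum(1).argmin() for t in T]; t,y,r=fit(T,P[o]); print(q[o].round(1).tolist(),t,y,r.round(1).tolist(),"hole",t+R.from_euler('z',y).as_matrix()[:2,:2]@[-30,-90])
h=proj(c,np.r_[542,-67.5,52])[0]; print(h); x,y=h.astype(int)
a=cv2.resize(im[y-35:y+35,x-45:x+45],(540,420),interpolation=cv2.INTER_CUBIC)
_,isc=snap("scene","s6"); b=cv2.resize(isc[205:290,285:390],(260,420),interpolation=cv2.INTER_CUBIC)
cv2.imwrite("pics/m6.png",np.hstack([a,b]))
E
```

```text
8.9 [552.53156183  25.79413376 269.19013868] [ 3.14145255e+00 -2.74982954e-04  1.78491189e+00] 39.91495272636444
[[254.8, 269.0], [364.6, 269.0], [371.6, 121.9], [247.7, 123.0]] [553.18359151  25.59985825] 0.21615055461209676 [[0.6, 0.7], [-1.0, 0.2], [-0.6, -0.3], [1.0, -0.6]] hole [543.18410476 -68.74000747]
[279.89098353 281.45474166]
```

View pics/m6.png

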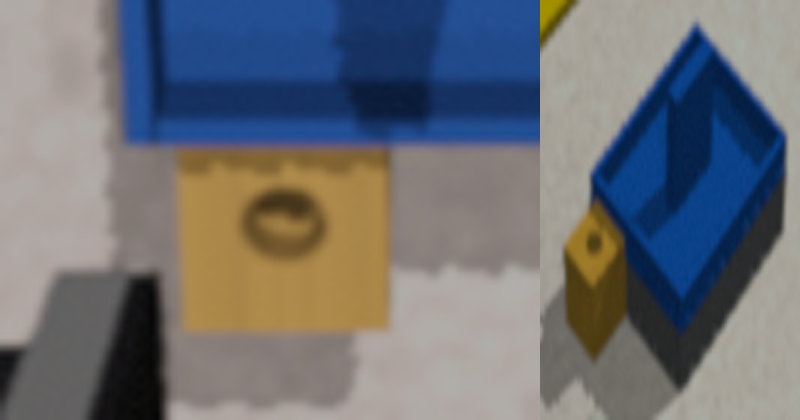

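The tray is seated on the base and looks square. For the holes, I'll look straight down from above the knuckle.

>>> apply_moves(increments=[{"tx": 0.002, "ty": -0.04, "tz": -0.02, "rx": 0, "ry": 0, "rz": 0, "claw": 0.04}, {"tx": 0.004, "ty": -0.08, "tz": -0.04, "rx": 0, "ry": 0, "rz": 0, "claw": 0.04}, {"tx": 0.006, "ty": -0.12, "tz": -0.07, "rx": 0, "ry": 0, "rz": 0, "claw": 0.04}, {"tx": 0.007, "ty": -0.155, "tz": -0.1, "rx": 0, "ry": 0, "rz": 0, "claw": 0.04}, {"tx": 0.007, "ty": -0.171, "tz": -0.13, "rx": 0, "ry": 0, "rz": 0, "claw": 0.04}, {"tx": 0.007, "ty": -0.171, "tz": -0.13, "rx": 0, "ry": 0, "rz": 0, "claw": 0.04}, {"tx": 0.007, "ty": -0.171, "tz": -0.13, "rx": 0, "ry": 0, "rz": 0, "claw": 0.04}])

```text
clock: 9.7
eef_pos: [558.8, -144.8, 138.0]
tool_rot: [-3.139, -0.002, 1.784]
force: [0.1, 1.1, 0.3]
width: 39.8
```

```bash
python3 - <<'E'
from h import *
s=read_state();print(s['clock'],s['eef_pos'],s['tool_rot'],s['width'])
c,im=snap("wrist","w7"); np.save("w7.npy",np.array(c,dtype=object),allow_pickle=True); print(c[2])
h=proj(c,np.r_[542.5,-68,52])[0]; print(h); x,y=h.astype(int)
cv2.imwrite("pics/c7.png",cv2.resize(im[max(y-40,0):y+40,x-50:x+50],None,fx=7,fy=7,interpolation=cv2.INTER_CUBIC)); print(x-50,max(y-40,0))
b=blob(masks(im)['brass'],(x-60,max(y-60,0),x+60,y+60)); print(cv2.boundingRect(b),quad(b).tolist(), onz(c,quad(b),52).mean(0))
E
```

```text
9.7 [ 558.79357673 -144.78139139  137.96298574] [-3.13861904e+00 -1.98172931e-03  1.78409329e+00] 39.80049275685129
[543.03988597 -66.54103734 281.23475829]
[309.57507884 112.57007935]
259 72
(279, 78, 65, 73) [[343.0434875488281, 78.0], [341.478271484375, 150.0], [281.1515197753906, 150.0], [278.9696960449219, 78.0]] [543.65724647 -69.06111782  52.        ]
```

View pics/c7.png

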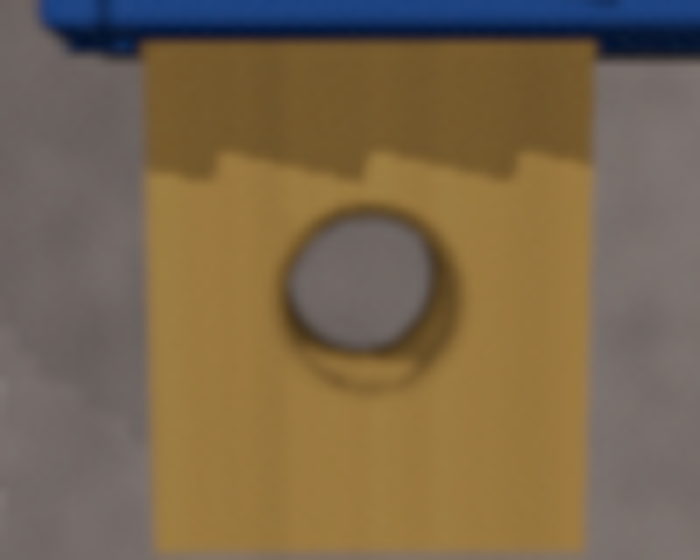

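```bash
python3 - <<'E'
from h import *
c=[np.array(x,float) for x in np.load("w7.npy",allow_pickle=True)]; im=cv2.imread("pics/w7.png")
mouth=[259+370/7,72+298/7]; vis=[259+361.5/7,72+282/7]
M=onz(c,mouth,52)[0]; D=onz(c,vis,0)[0]; print("mouth",M,"desk",D,"diff",D-M,"at40",onz(c,vis,40)[0]-M)
for z in (52,40,0):
    a=np.linspace(0,2*np.pi,60); p=proj(c,np.c_[M[0]+7*np.cos(a),M[1]+7*np.sin(a),0*a+z]); q=(p-[259,72])*7; print(z,q.min(0).round(),q.max(0).round())
E
```

```text
mouth [544.00913957 -68.79573892  52.        ] desk [543.06893874 -67.98575478   0.        ] diff [ -0.94020082   0.80998414 -52.        ] at40 [ -0.944333    1.0154662 -12.       ]
52 [285. 208.] [456. 386.]
40 [288. 211.] [451. 381.]
0 [299. 219.] [439. 365.]
```

The base hole is about 0.8 mm further -x and +0.8 mm in y than the tray hole. I'll re-grip the tray and correct that.

>>> apply_moves(increments=[{"tx": 0, "ty": 0.01, "tz": 0.05, "rx": 0, "ry": 0, "rz": 0, "claw": 0.04}, {"tx": -0.0015, "ty": 0.05, "tz": 0.06, "rx": 0, "ry": 0, "rz": 0, "claw": 0.04}, {"tx": -0.003, "ty": 0.09, "tz": 0.06, "rx": 0, "ry": 0, "rz": 0, "claw": 0.04}, {"tx": -0.005, "ty": 0.13, "tz": 0.05, "rx": 0, "ry": 0, "rz": 0, "claw": 0.04}, {"tx": -0.006, "ty": 0.16, "tz": 0.03, "rx": 0, "ry": 0, "rz": 0, "claw": 0.04}, {"tx": -0.006, "ty": 0.1704, "tz": 0.02, "rx": 0, "ry": 0, "rz": 0, "claw": 0.04}, {"tx": -0.006, "ty": 0.1704, "tz": 0.0, "rx": 0, "ry": 0, "rz": 0, "claw": 0.04}, {"tx": -0.006, "ty": 0.1704, "tz": -0.03, "rx": 0, "ry": 0, "rz": 0, "claw": 0.04}, {"tx": -0.006, "ty": 0.1704, "tz": -0.05, "rx": 0, "ry": 0, "rz": 0, "claw": 0.04}, {"tx": -0.006, "ty": 0.1704, "tz": -0.059, "rx": 0, "ry": 0, "rz": 0, "claw": 0.04}, {"tx": -0.006, "ty": 0.1704, "tz": -0.059, "rx": 0, "ry": 0, "rz": 0, "claw": 0.04}, {"tx": -0.006, "ty": 0.1704, "tz": -0.059, "rx": 0, "ry": 0, "rz": 0, "claw": 0.04}])

```text
clock: 10.95
eef_pos: [554.7, 24.9, 81.3]
tool_rot: [3.14, 0.0, 1.785]
force: [-0.7, -0.5, 0.8]
width: 40.0
```

>>> apply_moves(increments=[{"tx": 0, "ty": 0, "tz": 0, "rx": 0, "ry": 0, "rz": 0, "claw": 0.04}, {"tx": 0, "ty": 0, "tz": 0, "rx": 0, "ry": 0, "rz": 0, "claw": 0.04}])

```text
clock: 11.15
eef_pos: [554.5, 25.0, 81.4]
tool_rot: [3.14, 0.0, 1.785]
force: [-0.2, -0.0, 0.1]
width: 40.2
```

>>> apply_moves(increments=[{"tx": -0.0018, "ty": 0.0006, "tz": -0.0015, "rx": 0, "ry": 0, "rz": 0, "claw": 0.04}, {"tx": -0.0018, "ty": 0.0006, "tz": -0.0015, "rx": 0, "ry": 0, "rz": 0, "claw": 0.04}, {"tx": -0.0018, "ty": 0.0006, "tz": -0.0015, "rx": 0, "ry": 0, "rz": 0, "claw": 0.04}])

```text
clock: 11.45
eef_pos: [551.9, 25.7, 78.9]
tool_rot: [3.142, -0.0, 1.785]
force: [-0.6, 1.1, -0.3]
width: 40.3
```

>>> apply_moves(increments=[{"tx": 0, "ty": 0, "tz": 0, "rx": 0, "ry": 0, "rz": 0, "claw": 0.0}, {"tx": 0, "ty": 0, "tz": 0, "rx": 0, "ry": 0, "rz": 0, "claw": 0.0}, {"tx": 0, "ty": 0, "tz": 0, "rx": 0, "ry": 0, "rz": 0, "claw": 0.0}, {"tx": 0, "ty": 0, "tz": 0, "rx": 0, "ry": 0, "rz": 0, "claw": 0.0}, {"tx": 0, "ty": 0, "tz": 0, "rx": 0, "ry": 0, "rz": 0, "claw": 0.0}, {"tx": 0, "ty": 0, "tz": 0, "rx": 0, "ry": 0, "rz": 0, "claw": 0.0}])

```text
clock: 12.05
eef_pos: [552.4, 25.7, 78.9]
tool_rot: [3.141, 0.0, 1.785]
force: [1.5, 0.5, 1.0]
width: 11.5
```

>>> apply_moves(increments=[{"tx": 0, "ty": 0, "tz": 0.002, "rx": 0, "ry": 0, "rz": 0, "claw": 0.0}, {"tx": 0, "ty": 0, "tz": 0.004, "rx": 0, "ry": 0, "rz": 0, "claw": 0.0}, {"tx": -0.0003, "ty": 0.0007, "tz": 0.004, "rx": 0, "ry": 0, "rz": 0, "claw": 0.0}, {"tx": -0.0003, "ty": 0.0007, "tz": 0.004, "rx": 0, "ry": 0, "rz": 0, "claw": 0.0}])

```text
clock: 12.45
eef_pos: [551.2, 26.5, 82.6]
tool_rot: [-3.141, -0.0, 1.785]
force: [0.1, 0.4, -2.8]
width: 11.0
```

>>> apply_moves(increments=[{"tx": 0.0008, "ty": 0, "tz": 0, "rx": 0, "ry": 0, "rz": 0, "claw": 0.0}, {"tx": 0.0008, "ty": 0, "tz": -0.001, "rx": 0, "ry": 0, "rz": 0, "claw": 0.0}, {"tx": 0.0008, "ty": 0, "tz": -0.002, "rx": 0, "ry": 0, "rz": 0, "claw": 0.0}, {"tx": 0.0008, "ty": 0, "tz": -0.003, "rx": 0, "ry": 0, "rz": 0, "claw": 0.0}, {"tx": 0.0008, "ty": 0, "tz": -0.0035, "rx": 0, "ry": 0, "rz": 0, "claw": 0.0}, {"tx": 0.0008, "ty": 0, "tz": -0.0035, "rx": 0, "ry": 0, "rz": 0, "claw": 0.0}])

```text
clock: 13.05
eef_pos: [552.4, 26.4, 79.2]
tool_rot: [-3.141, -0.0, 1.785]
force: [-0.1, -0.9, -3.9]
width: 11.7
```

>>> apply_moves(increments=[{"tx": -0.0002, "ty": 0, "tz": -0.0006, "rx": 0, "ry": 0, "rz": 0, "claw": 0.0}, {"tx": -0.0002, "ty": 0, "tz": -0.001, "rx": 0, "ry": 0, "rz": 0, "claw": 0.0}, {"tx": -0.0002, "ty": 0, "tz": -0.001, "rx": 0, "ry": 0, "rz": 0, "claw": 0.04}, {"tx": -0.0002, "ty": 0, "tz": -0.001, "rx": 0, "ry": 0, "rz": 0, "claw": 0.04}, {"tx": -0.0002, "ty": 0, "tz": -0.001, "rx": 0, "ry": 0, "rz": 0, "claw": 0.04}, {"tx": 0, "ty": 0, "tz": 0.03, "rx": 0, "ry": 0, "rz": 0, "claw": 0.04}, {"tx": 0, "ty": 0, "tz": 0.07, "rx": 0, "ry": 0, "rz": 0, "claw": 0.04}, {"tx": 0.001, "ty": -0.03, "tz": 0.1, "rx": 0, "ry": 0, "rz": 0, "claw": 0.04}, {"tx": 0.003, "ty": -0.075, "tz": 0.1, "rx": 0, "ry": 0, "rz": 0, "claw": 0.04}, {"tx": 0.005, "ty": -0.12, "tz": 0.08, "rx": 0, "ry": 0, "rz": 0, "claw": 0.04}, {"tx": 0.0066, "ty": -0.16, "tz": 0.06, "rx": 0, "ry": 0, "rz": 0, "claw": 0.04}, {"tx": 0.0066, "ty": -0.171, "tz": 0.06, "rx": 0, "ry": 0, "rz": 0, "claw": 0.04}])

```text
clock: 14.25
eef_pos: [556.8, -150.6, 137.4]
tool_rot: [-3.138, 0.002, 1.778]
force: [-1.0, 0.0, -0.3]
width: 40.3
```

```bash
python3 - <<'E'
from h import *
s=read_state();print(s['clock'],s['eef_pos'],s['tool_rot'],s['width'])
c,im=snap("wrist","w8"); np.save("w8.npy",np.array(c,dtype=object),allow_pickle=True)
h=proj(c,np.r_[543,-68.,52])[0]; x,y=h.astype(int); x0,y0=x-40,max(y-40,0); print(h,x0,y0)
cv2.imwrite("pics/c8.png",cv2.resize(im[y0:y0+75,x0:x0+80],None,fx=8,fy=8,interpolation=cv2.INTER_CUBIC))
b=blob(masks(im)['brass'],(x-60,max(y-60,0),x+60,y+60)); print(onz(c,quad(b),52).mean(0))
E
```

```text
14.25 [ 556.82171487 -150.60665212  137.43711434] [-3.13757684e+00  2.06901852e-03  1.77770640e+00] 40.26876762133709
[315.2867396  102.28424847] 275 62
[543.06135795 -68.61593832  52.        ]
```

View pics/c8.png

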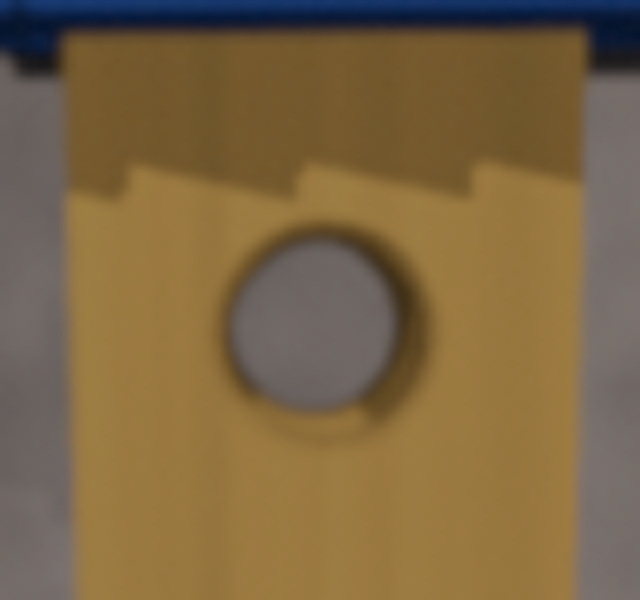

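>>> apply_moves(increments=[{"tx": 0, "ty": 0, "tz": 0.03, "rx": 0, "ry": 0, "rz": 0, "claw": 0.05}, {"tx": 0.005, "ty": -0.04, "tz": 0.062, "rx": 0, "ry": 0, "rz": 0, "claw": 0.05}, {"tx": 0.01, "ty": -0.08, "tz": 0.062, "rx": 0, "ry": 0, "rz": 0, "claw": 0.05}, {"tx": 0.015, "ty": -0.12, "tz": 0.062, "rx": 0, "ry": 0, "rz": 0, "claw": 0.05}, {"tx": 0.019, "ty": -0.155, "tz": 0.062, "rx": 0, "ry": 0, "rz": 0, "claw": 0.05}, {"tx": 0.019, "ty": -0.163, "tz": 0.062, "rx": 0, "ry": 0, "rz": 0, "claw": 0.05}, {"tx": 0.019, "ty": -0.163, "tz": 0.062, "rx": 0, "ry": 0, "rz": 0, "claw": 0.05}, {"tx": 0.019, "ty": -0.163, "tz": 0.062, "rx": 0, "ry": 0, "rz": 0, "claw": 0.05}])

```text
clock: 15.1
eef_pos: [578.7, -304.8, 201.2]
tool_rot: [3.141, -0.002, 1.787]
force: [-0.0, 0.5, 0.1]
width: 50.0
```

```bash
python3 - <<'E'
from h import *
c=[np.array(x,float) for x in np.load("w8.npy",allow_pickle=True)]
o=np.array([275,62]); M=onz(c,o+np.array([327,332])/8,52)[0]; print("mouth",M,"base hole-mouth",(onz(c,o+np.array([314,325])/8,0)[0]-M))
a=np.linspace(0,2*np.pi,60)
for z in (52,40,0):
    q=(proj(c,np.c_[M[0]+7*np.cos(a),M[1]+7*np.sin(a),0*a+z])-o)*8; print(z,q.min(0).round(),q.max(0).round())
s=read_state();print(s['clock'],s['eef_pos'],s['tool_rot'],s['width'],abs(s['qd']).max())
c,im=snap("wrist","w9"); m=masks(im)
b=blob(m['red'],(200,120,450,330)); print("red",cv2.boundingRect(b),cv2.contourArea(b),cen(b))
for z in (95,90,80): print(z,onz(c,cen(b),z)[0])
H,S,V=cv2.split(cv2.cvtColor(im,cv2.COLOR_BGR2HSV)); x,y,w,h=cv2.boundingRect(b); print(V[y-3:y+h+3,x+w//2]); print(V[y+h//3,x-3:x+w+3])
cv2.imwrite("pics/c9.png",cv2.resize(im[y-45:y+55,x-50:x+w+50],None,fx=5,fy=5,interpolation=cv2.INTER_CUBIC)); print(x-50,y-45)
E
```

```text
mouth [543.46272188 -68.57104463  52.        ] base hole-mouth [ -0.79668624   1.0478178  -52.        ]
52 [228. 227.] [426. 435.]
40 [231. 234.] [419. 432.]
0 [240. 254.] [401. 423.]
15.1 [ 578.70666912 -304.80799002  201.20506002] [ 3.14111647e+00 -2.32122956e-03  1.78710938e+00] 49.99780752481617 0.012371806310448492
red (290, 201, 30, 44) 971.0 [304.63165122 223.15568143]
95 [ 574.60329997 -298.88184212   95.        ]
90 [ 574.85087302 -300.32611614   90.        ]
80 [ 575.34601914 -303.21466418   80.        ]
[ 21  21  28  57  90 104 106 107 107 107 108 108 108 108 109 105  80  56
  91 124 148 159 161 161 161 160 161 161 160 161 161 161 161 161 161 161
 160 159 159 158 157 157 156 155 146 116  63  21  15  15]
[ 22  24  24  22  24  49  75  87  92  93  91  84  73  63  55  53  51  55
  56  53  51  60  71  79  88  98 101 100  96  93  78  49  26  20  22  22]
240 156
```

View pics/c9.png

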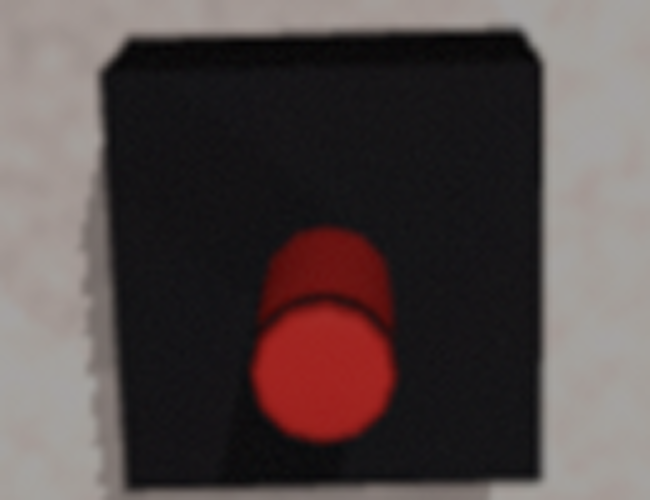

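The top disc of the handle is at about (304.8, 230.6) px, and the pin stands upright in its block.

```bash
python3 - <<'E'
from h import *
c=cam("wrist"); print("pin",onz(c,[304.8,230.6],95)[0])
im=cv2.imread("pics/top0.png"); ct=cam("top"); print("top view ray z95",onz(ct,[450.6,201.8],80)[0])
E
```

```text
pin [ 575.94983948 -303.74661828   95.        ]
top view ray z95 [ 577.46712354 -308.64217837   80.        ]
```

>>> apply_moves(increments=[{"tx": -0.0025, "ty": 0.0006, "tz": -0.04, "rx": 0, "ry": 0, "rz": 0, "claw": 0.05}, {"tx": -0.0025, "ty": 0.0006, "tz": -0.08, "rx": 0, "ry": 0, "rz": 0, "claw": 0.05}, {"tx": -0.0025, "ty": 0.0006, "tz": -0.11, "rx": 0, "ry": 0, "rz": 0, "claw": 0.05}, {"tx": -0.0025, "ty": 0.0006, "tz": -0.13, "rx": 0, "ry": 0, "rz": 0, "claw": 0.05}, {"tx": -0.0025, "ty": 0.0006, "tz": -0.14, "rx": 0, "ry": 0, "rz": 0, "claw": 0.05}, {"tx": -0.0025, "ty": 0.0006, "tz": -0.14, "rx": 0, "ry": 0, "rz": 0, "claw": 0.05}, {"tx": -0.0025, "ty": 0.0006, "tz": -0.14, "rx": 0, "ry": 0, "rz": 0, "claw": 0.05}])

```text
clock: 15.85
eef_pos: [576.5, -306.6, 62.3]
tool_rot: [3.14, 0.001, 1.786]
force: [0.1, -0.5, 0.7]
width: 49.9
```

>>> apply_moves(increments=[{"tx": -0.0005, "ty": 0.0025, "tz": -0.0015, "rx": 0, "ry": 0, "rz": 0, "claw": 0.05}, {"tx": -0.0005, "ty": 0.0025, "tz": -0.0015, "rx": 0, "ry": 0, "rz": 0, "claw": 0.05}])

```text
clock: 16.05
eef_pos: [575.7, -304.1, 60.9]
tool_rot: [3.14, 0.0, 1.785]
force: [0.5, 0.3, 0.5]
width: 50.0
```

```bash
python3 - <<'E'
from h import *
s=read_state();print(s['clock'],s['eef_pos'],s['tool_rot'],s['width'])
c,im=snap("wrist","w10"); m=masks(im); H=cv2.split(cv2.cvtColor(im,cv2.COLOR_BGR2HSV))[2]
mm=m['red']&(H>135); b=blob(mm,(200,120,450,420)); print("disc",cv2.boundingRect(b),cen(b),onz(c,cen(b),95)[0], proj(c,s['eef_pos']+[0,0,35]))
E
```

```text
16.05 [ 575.72997021 -304.13936433   60.89905872] [3.14012479e+00 4.49625124e-04 1.78525333e+00] 49.95769307503051
disc (280, 335, 55, 47) [307.04155424 357.97985249] [ 575.30943564 -303.46996356   95.        ] [[307.83588224 361.52037272]]
```

>>> apply_moves(increments=[{"tx": 0, "ty": 0.0005, "tz": 0, "rx": 0, "ry": 0, "rz": 0, "claw": 0.0}, {"tx": 0, "ty": 0.0005, "tz": 0, "rx": 0, "ry": 0, "rz": 0, "claw": 0.0}, {"tx": 0, "ty": 0.0005, "tz": 0, "rx": 0, "ry": 0, "rz": 0, "claw": 0.0}, {"tx": 0, "ty": 0.0005, "tz": 0, "rx": 0, "ry": 0, "rz": 0, "claw": 0.0}, {"tx": 0, "ty": 0.0005, "tz": 0, "rx": 0, "ry": 0, "rz": 0, "claw": 0.0}, {"tx": 0, "ty": 0.0005, "tz": 0, "rx": 0, "ry": 0, "rz": 0, "claw": 0.0}])

```text
clock: 16.7
eef_pos: [575.2, -304.1, 60.2]
tool_rot: [3.141, 0.0, 1.785]
force: [-0.8, 1.1, 5.9]
width: 18.1
```

>>> apply_moves(increments=[{"tx": 0, "ty": 0, "tz": 0.02, "rx": 0, "ry": 0, "rz": 0, "claw": 0.0}, {"tx": 0, "ty": 0, "tz": 0.045, "rx": 0, "ry": 0, "rz": 0, "claw": 0.0}, {"tx": 0, "ty": 0, "tz": 0.07, "rx": 0, "ry": 0, "rz": 0, "claw": 0.0}, {"tx": -0.004, "ty": 0.03, "tz": 0.08, "rx": 0, "ry": 0, "rz": 0, "claw": 0.0}, {"tx": -0.01, "ty": 0.075, "tz": 0.08, "rx": 0, "ry": 0, "rz": 0, "claw": 0.0}, {"tx": -0.016, "ty": 0.12, "tz": 0.08, "rx": 0, "ry": 0, "rz": 0, "claw": 0.0}, {"tx": -0.022, "ty": 0.165, "tz": 0.08, "rx": 0, "ry": 0, "rz": 0, "claw": 0.0}, {"tx": -0.028, "ty": 0.205, "tz": 0.08, "rx": 0, "ry": 0, "rz": 0, "claw": 0.0}, {"tx": -0.032, "ty": 0.235, "tz": 0.08, "rx": 0, "ry": 0, "rz": 0, "claw": 0.0}, {"tx": -0.032, "ty": 0.235, "tz": 0.08, "rx": 0, "ry": 0, "rz": 0, "claw": 0.0}, {"tx": -0.032, "ty": 0.235, "tz": 0.08, "rx": 0, "ry": 0, "rz": 0, "claw": 0.0}])

```text
clock: 17.8
eef_pos: [543.1, -68.5, 139.6]
tool_rot: [-3.141, 0.0, 1.787]
force: [0.0, -0.5, -1.3]
width: 18.6
```

>>> apply_moves(increments=[{"tx": 0, "ty": 0, "tz": -0.015, "rx": 0, "ry": 0, "rz": 0, "claw": 0.0}, {"tx": 0, "ty": 0, "tz": -0.025, "rx": 0, "ry": 0, "rz": 0, "claw": 0.0}, {"tx": 0, "ty": 0, "tz": -0.03, "rx": 0, "ry": 0, "rz": 0, "claw": 0.0}, {"tx": 0, "ty": 0, "tz": -0.033, "rx": 0, "ry": 0, "rz": 0, "claw": 0.0}, {"tx": 0, "ty": 0, "tz": -0.036, "rx": 0, "ry": 0, "rz": 0, "claw": 0.0}, {"tx": 0, "ty": 0, "tz": -0.036, "rx": 0, "ry": 0, "rz": 0, "claw": 0.0}])

```text
clock: 18.4
eef_pos: [543.0, -69.3, 103.6]
tool_rot: [-3.141, -0.0, 1.784]
force: [0.6, -0.2, -0.8]
width: 18.7
```

>>> apply_moves(increments=[{"tx": 0, "ty": 0.0006, "tz": -0.002, "rx": 0, "ry": 0, "rz": 0, "claw": 0.0}, {"tx": 0, "ty": 0.0006, "tz": -0.004, "rx": 0, "ry": 0, "rz": 0, "claw": 0.0}, {"tx": 0, "ty": 0.0006, "tz": -0.006, "rx": 0, "ry": 0, "rz": 0, "claw": 0.0}, {"tx": 0, "ty": 0.0006, "tz": -0.008, "rx": 0, "ry": 0, "rz": 0, "claw": 0.0}, {"tx": 0, "ty": 0.0006, "tz": -0.008, "rx": 0, "ry": 0, "rz": 0, "claw": 0.0}])

```text
clock: 18.9
eef_pos: [542.9, -68.4, 95.6]
tool_rot: [-3.141, -0.0, 1.785]
force: [-0.0, -0.2, -1.4]
width: 18.5
```

>>> apply_moves(increments=[{"tx": 0, "ty": 0, "tz": -0.002, "rx": 0, "ry": 0, "rz": 0, "claw": 0.0}, {"tx": 0, "ty": 0, "tz": -0.004, "rx": 0, "ry": 0, "rz": 0, "claw": 0.0}, {"tx": 0, "ty": 0, "tz": -0.006, "rx": 0, "ry": 0, "rz": 0, "claw": 0.0}, {"tx": 0, "ty": 0, "tz": -0.008, "rx": 0, "ry": 0, "rz": 0, "claw": 0.0}, {"tx": 0, "ty": 0, "tz": -0.008, "rx": 0, "ry": 0, "rz": 0, "claw": 0.0}])

```text
clock: 19.4
eef_pos: [542.7, -68.2, 87.4]
tool_rot: [-3.141, -0.001, 1.785]
force: [-0.1, 1.5, -1.2]
width: 18.5
```

>>> apply_moves(increments=[{"tx": 0, "ty": 0, "tz": -0.002, "rx": 0, "ry": 0, "rz": 0, "claw": 0.0}, {"tx": 0, "ty": 0, "tz": -0.005, "rx": 0, "ry": 0, "rz": 0, "claw": 0.0}, {"tx": 0, "ty": 0, "tz": -0.008, "rx": 0, "ry": 0, "rz": 0, "claw": 0.0}, {"tx": 0, "ty": 0, "tz": -0.011, "rx": 0, "ry": 0, "rz": 0, "claw": 0.0}, {"tx": 0, "ty": 0, "tz": -0.014, "rx": 0, "ry": 0, "rz": 0, "claw": 0.0}, {"tx": 0, "ty": 0, "tz": -0.017, "rx": 0, "ry": 0, "rz": 0, "claw": 0.0}, {"tx": 0, "ty": 0, "tz": -0.017, "rx": 0, "ry": 0, "rz": 0, "claw": 0.0}])

```text
clock: 20.1
eef_pos: [542.5, -68.1, 70.1]
tool_rot: [-3.14, -0.001, 1.785]
force: [-1.9, 3.1, -3.9]
width: 18.7
```

>>> apply_moves(increments=[{"tx": -0.0004, "ty": 0.0006, "tz": -0.001, "rx": 0, "ry": 0, "rz": 0, "claw": 0.0}, {"tx": -0.0004, "ty": 0.0006, "tz": -0.002, "rx": 0, "ry": 0, "rz": 0, "claw": 0.0}, {"tx": -0.0004, "ty": 0.0006, "tz": -0.003, "rx": 0, "ry": 0, "rz": 0, "claw": 0.0}, {"tx": -0.0004, "ty": 0.0006, "tz": -0.003, "rx": 0, "ry": 0, "rz": 0, "claw": 0.0}])

```text
clock: 20.5
eef_pos: [542.6, -67.8, 67.8]
tool_rot: [-3.142, -0.0, 1.785]
force: [-2.6, 2.2, -0.3]
width: 18.1
```

>>> apply_moves(increments=[{"tx": -0.0004, "ty": 0.0003, "tz": -0.0005, "rx": 0, "ry": 0, "rz": 0, "claw": 0.0}, {"tx": -0.0004, "ty": 0.0003, "tz": -0.001, "rx": 0, "ry": 0, "rz": 0, "claw": 0.0}, {"tx": -0.0004, "ty": 0.0003, "tz": -0.0015, "rx": 0, "ry": 0, "rz": 0, "claw": 0.0}, {"tx": -0.0004, "ty": 0.0003, "tz": -0.0015, "rx": 0, "ry": 0, "rz": 0, "claw": 0.0}])

```text
clock: 20.9
eef_pos: [542.6, -67.8, 67.2]
tool_rot: [3.141, 0.0, 1.785]
force: [-3.2, 2.0, 8.6]
width: 18.6
```

Contact of 8.6 N at TCP z 67.2, which is the height computed for fully home. Releasing now.

>>> apply_moves(increments=[{"tx": 0, "ty": 0, "tz": -0.0005, "rx": 0, "ry": 0, "rz": 0, "claw": 0.0}, {"tx": 0, "ty": 0, "tz": 0, "rx": 0, "ry": 0, "rz": 0, "claw": 0.04}, {"tx": 0, "ty": 0, "tz": 0, "rx": 0, "ry": 0, "rz": 0, "claw": 0.04}, {"tx": 0, "ty": 0, "tz": 0, "rx": 0, "ry": 0, "rz": 0, "claw": 0.04}, {"tx": 0, "ty": 0, "tz": 0, "rx": 0, "ry": 0, "rz": 0, "claw": 0.04}, {"tx": 0, "ty": 0, "tz": 0.02, "rx": 0, "ry": 0, "rz": 0, "claw": 0.04}, {"tx": 0, "ty": 0, "tz": 0.06, "rx": 0, "ry": 0, "rz": 0, "claw": 0.04}, {"tx": 0, "ty": 0, "tz": 0.11, "rx": 0, "ry": 0, "rz": 0, "claw": 0.04}, {"tx": 0, "ty": 0.03, "tz": 0.16, "rx": 0, "ry": 0, "rz": 0, "claw": 0.04}, {"tx": 0, "ty": 0.07, "tz": 0.19, "rx": 0, "ry": 0, "rz": 0, "claw": 0.04}, {"tx": 0, "ty": 0.095, "tz": 0.2, "rx": 0, "ry": 0, "rz": 0, "claw": 0.04}, {"tx": 0, "ty": 0.095, "tz": 0.2, "rx": 0, "ry": 0, "rz": 0, "claw": 0.04}])

```text
clock: 22.1
eef_pos: [543.9, 33.4, 268.6]
tool_rot: [3.136, -0.003, 1.793]
force: [-0.1, -0.0, -0.7]
width: 40.0
```

```bash
python3 - <<'E'
from h import *
s=read_state();print(s['clock'],s['eef_pos'],s['width'])
c,im=snap("wrist","w11"); cs,sc=snap("scene","s11"); m=masks(im)
q=quad(blob(m['blue'],(180,60,450,300))); T=np.array([[-55,-70],[55,-70],[55,70],[-55,70.]])
P=onz(c,q,64)[:,:2]; Rb=R.from_euler('z',.2145).as_matrix()[:2,:2]
o=[((P-[552,26]-Rb@t)**2).sum(1).argmin() for t in T]; t,y,r=fit(T,P[o]); print("tray",t,y,r.round(1).tolist())
ms=masks(sc); b=blob(ms['red'],(270,190,350,290)); x,yy,w,h=cv2.boundingRect(b); print("red scene",x,yy,w,h)
print("expected handle top/bottom",proj(cs,[[542.3,-67.7,102],[542.3,-67.7,52]]))
a=cv2.resize(sc[185:295,255:405],(440,322),interpolation=cv2.INTER_CUBIC); w=cv2.resize(im[80:340,180:440],(322,322))
cv2.imwrite("pics/m11.png",np.hstack([a,w]))
E
```

```text
22.1 [543.91591432  33.3627816  268.61562121] 39.97072175399161
tray [552.71622986  26.05325703] 0.21328523300315116 [[0.7, 0.2], [-1.0, 0.5], [-0.6, -0.7], [0.9, -0.0]]
red scene 303 235 9 20
expected handle top/bottom [[306.39722916 235.72379371]
 [306.68576073 252.41295726]]
```

View pics/m11.png

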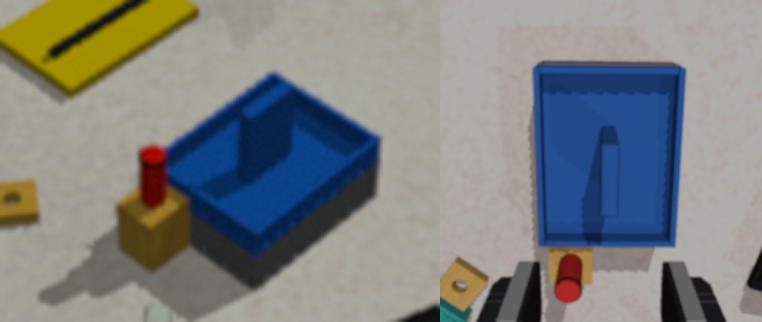

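The final view shows the tray flush and square, and the pin upright with its shoulder on the knuckle. The handle spans rows 235–255 in the scene view, where about 236–252 plus the end ellipse is expected.

```bash
python3 -c "
from cell import finish_job; print(finish_job())"
```

```text
the job is handed in; nothing more can be done
None
```

The blue tray is back on the grey base, and the hinge pin is fully home through both knuckles. I let go, backed the gripper clear and handed the job in at about 22 s; `finish_job` gives no verdict.

- **Tray:** After the first placing, the holes looked about 1 mm out of line. I gripped the tray again, shifted it and set it back down. The next look at the holes still read roughly 0.8–1 mm, which is close to what I can measure. The last check put the tray at (552.7, 26.1) mm with yaw 0.213. The base was measured at about (552.0, 26.7) mm with yaw 0.215, so they are about 1 mm apart and square.
- **Pin:** It went through both knuckles with only 2–4 N of side force. The shoulder met the upper knuckle with about 9 N at the height I had computed for fully home. In the last pictures it stands upright with no visible gap.
- **Other things:** I touched nothing else on the desk, though I did not measure the other objects again at the end. I viewed 12 pictures, the limit, against the planned 8.
- **Refused calls:** My first two move calls were refused for missing keys, and nothing moved.

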